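# Set the feed gate slide in its detent

## Robot

A 6-joint arm with a two-finger parallel gripper is mounted at the origin on the work surface. World frame = base frame: x ahead of the robot, y to its left, z up, the work surface at z = 0. Lengths are in m, angles in rad, forces in N, time in s.
With the tool pointing down it reaches from about 0.35 to 0.775 m from the base axis. Payload 7.3 kg.
Tool frame: the origin (TCP) lies between the finger pads; the fingertips stand 14 mm ahead of it and the grasp point (between the pads) lies 5 mm behind it; z points along the fingers, y is the direction in which the jaws open and shut (so a half turn about z gives the same grasp; the last joint's range is limited). The gripper opens to 92 mm and grips with 3 to 60 N. Pads are 19 mm wide; open, the fingers measure 130 mm over their backs; the gripper's body (75 mm by 190 mm) begins 47 mm behind the grasp point.
Start: joints at [-1.262, 0.342, 1.524, -0, 1.275, -0.146], TCP at [0.231, -0.472, 0.206] pointing down, gripper open.
Joint ranges: [-2.53, 2.53], [-0.77, 2.02], [0.04, 2.7], [-1, 4.14], [0.28, 2.66], [-3.11, 3.11]. Speed limits (rad/s): [2.57, 2.57, 3.14, 3.14, 3.14, 3.14].

## Interface

Orientations are given as [roll, pitch, yaw] about the fixed x, y, z axes, in that order (R = Rz(yaw) Ry(pitch) Rx(roll)).
In Python, from cell import robot gives the robot as it stands.
- The arm moves only by the shell command python3 -m creep 'ROWS' [FORCE]. ROWS is JSON, a list that holds one entry, the list of rows, each a list of 7 numbers: the shift along the tool's x, y, z in cm, then the turn, a rotation vector about the tool's x, y, z in degrees, then the gripper command: -1 is shut, 1 is fully open, values between are in proportion. In form: [[[tx, ty, tz, wx, wy, wz, gripper], ...]]. A call has 1 to 8 rows; each row is the pose to reach, as a shift and turn from the pose measured when the call began, along the tool's axes at that moment; what a row does not reach only later rows make up. A row lasts 1/10 s, in which the tool goes at most 50 mm and 8.59 degrees, less where a joint would pass 70% of its speed; a pose out of reach is approached as far as the arm can. A call with a gripper value outside its range is refused whole. The fingers move at their own pace and stop on an object; FORCE is the grip in N (left out, the last holds). Time passes only in rows, so rows that repeat a pose let the fingers close. It gives the time, the measured TCP pose, the force and the opening at its end, in the units of the state.
- robot.observe(): the state, without advancing time (a new reading comes with each control period).
- robot.read_camera(name): name is "side" or "top"; returns the picture (400x640x3 uint8, red, green, blue); there is no depth.
- robot.camera_params(name): a dict with "camera_matrix" (3x3 intrinsics, pixels), "R" (3x3) and "t" (3): a world point X has camera coordinates R X + t. Camera axes: x right, y down, z forward; pixel columns grow to the right and rows downward; lengths in m; the calibration is good to about 2 mm. A picture is of the moment at which its call begins. camera_params takes no time and is no camera call.
- robot.hand_in(): hands the job in, once; it reports no verdict.
Trained networks look in the newest picture that a camera, given by its name, has taken for a name from the list of things; names that differ only in an ending like _2 or _b are one class to them, and where a whole thing is asked for, a point or a joint stands for the part that bears it (a point fixed in the world has none). Each returns a list of dicts, best first, with "score" (0 to 1); they miss things now and then, are a little off and sometimes report something else, mostly with a low value. They report only what shows in the picture. A call takes as long as a camera call.
- robot.look_for(camera, label): "centre" ([x, y, z] in m, in the coordinates of the camera as it stood for that picture, good to about 4 mm: the middle of the surface that is visible of it).
- robot.masks_of(camera, label): "mask" (400x640 bool, what is visible of it).
The state is a dict: "time": time; "qpos": joint angles; "qvel": joint speeds; "joint_efforts": joint torques, N m; "tool_pos": TCP position; "tool_rot": TCP orientation; "contact_force": force on the tool from outside, world axes, zero at the start; "torque": the same for the moment, N m; "opening": finger opening in m.
Only numpy, scipy, OpenCV 4.12 (cv2) and the standard library are available. Lean on these libraries where they do the work, as an engineer would, in place of code of your own. Each camera call takes 0.05 s, during which the arm holds its last target.

## Task

Lift the feed canister by its handle off the feed gate and stand it upright, wholly on the round cork pad, and let go of it. Then pinch the red tab and slide it to the robot's left along the gate until the sprung ball clicks into the notch, without running past the notch. Finish while still pinching the tab, holding the slide at the notch; leave everything else where it is.

Things in the scene. Friction and masses are not known exactly. Their poses are not given: they have to be found in the camera images.
- gate: the feed gate, fixed to the cart: grey base plate 160 x 300 x 12 mm with a rust-brown rectangular frame, flat top 40 mm above the mat. Origin on the mat under the middle of the frame; its y axis is the sliding direction (roughly to the robot's left), z up. Frame outside 92 (x) by 300 mm (y), opening 60 by 256 mm. Turned up to 0.25 rad; the brass detent block is on its far (+x) side
- gate_slide: aluminium slide bar carrying an upright red tab 12 mm thick (gate's x), 30 mm long (gate's y), 61 mm tall; origin at the middle of the tab's foot, 24 mm above the mat (tab top at 85 mm); axes as the gate's. Starts at -85 to -60 mm along the gate's y; runs from -85 to +65 mm between stops, drags about 1.5 N, stays where left. Blocked by the canister. Pinch the tab from above, fingertips above 40 mm
- notch (a point): middle of the 10.8 mm wide notch in the slide's far edge, 19 mm above the mat; moves with the slide. In gate axes 60 mm to +x and 10 mm to -y of the tab's origin. Within 4 mm of the ball it draws the slide in by itself (up to about 5 N) when the slide is free or lightly held; then about 7 N, besides the drag, pushes it out
- detent_block: brass block 26 x 28 x 24 mm on the gate's base plate beyond the slide's far edge, fixed, at a place along the gate that varies by +-20 mm; origin at the middle of its underside, 12 mm above the mat; axes as the gate's. A 12 mm sprung steel ball sticks out of its near (-x) side. The ball is in the notch when notch and this origin have the same place along the gate's y
- canister: closed round feed canister, grey metal with green lid, 84 mm across (lid 87 mm), 92 mm tall without its handle, about 0.45 kg, standing across the frame of the gate; origin at the centre of its underside, z up
- canister_handle (a point): middle of the canister's black handle: a fixed 12 mm round bar, straight for 52 mm along the canister's y axis, 135 mm above its underside, 37 mm clear above the lid; legs 72 mm apart
- cork_pad: round cork pad, 150 mm across, 4 mm thick, fixed on the mat to the left or right of the gate; origin at the centre of its underside on the mat
- turntable: rusty cast turntable, 170 mm across, 42 mm high, fixed on the other side of the gate; origin at the centre of its underside. Bystander
- spinner_housing: green spinner housing, 110 mm across, 87 mm high, standing on the turntable; origin under its centre. Bystander, leave alone
- timer_dial: chrome timer dial, 64 mm across, 26 mm high; origin under its centre. Bystander, leave alone
- clip_a: black plastic hopper clip, 55 x 20 x 31 mm; origin under its centre. Bystander, leave alone
- clip_b: the second black hopper clip, same size. Bystander, leave alone
- bracket: aluminium angle bracket, 60 x 35 x 44 mm; origin under its centre. Bystander, leave alone
- thrust_washer: bronze thrust washer, 56 mm across, 6 mm thick; origin under its centre. Bystander, leave alone

How it is judged:
By the outcome, as a careful person would: the job done as asked, in the order asked, and still so for the second after the job is handed in, while the arm keeps its last pose, push and grip.
It also fails if it takes over 51 s, if anything falls off the work surface, if the arm or the gripper's body presses on something with over 40 N, if the wrist force passes 120 N, or if a joint passes its speed limit or range.

## Working session

There is one attempt and no reset: what is moved stays moved. The work goes in short steps, Python scripts to look and compute and a shell command to move; the robot and the scene stay as the last step left them, time stands still between calls to the robot, and variables do not carry over. Pictures are saved under pics/ and viewed, and the job is handed in when it is done.

```bash
ls; mkdir -p pics
python3 - <<'E'
from cell import robot
import cv2,numpy as np
for n in("side","top"):
    im=robot.read_camera(n); cv2.imwrite(f"pics/{n}0.png",im[:,:,::-1])
    p=robot.camera_params(n); print(n,np.round(p["camera_matrix"],1).tolist(),np.round(p["R"],3).tolist(),np.round(p["t"],3).tolist(), np.round(-np.array(p["R"]).T@p["t"],3))
s=robot.observe(); print(s["time"],s["tool_pos"],s["tool_rot"],s["opening"])
E
```

```text
pics
side [[458.9, 0.0, 325.4], [0.0, 458.9, 198.1], [0.0, 0.0, 1.0]] [[-0.89, -0.455, 0.016], [-0.287, 0.534, -0.795], [0.353, -0.713, -0.606]] [0.502, 0.259, 0.982] [0.175 0.79  0.793]
top [[494.6, 0.0, 323.4], [0.0, 494.6, 205.2], [0.0, 0.0, 1.0]] [[0.006, -1.0, 0.025], [-0.992, -0.009, -0.122], [0.123, -0.024, -0.992]] [-0.019, 0.613, 1.198] [0.462 0.016 1.264]
0.1 [ 0.2305511  -0.47125202  0.20552325] [-3.14025754e+00 -2.00849062e-04  4.54842717e-01] 0.09160442611080119
```

View pics/side0.png

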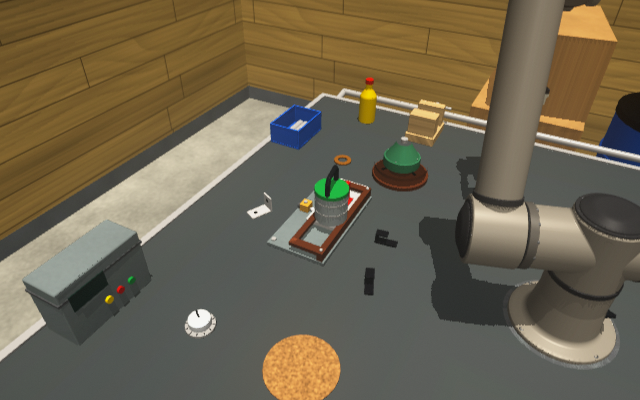

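View pics/top0.png

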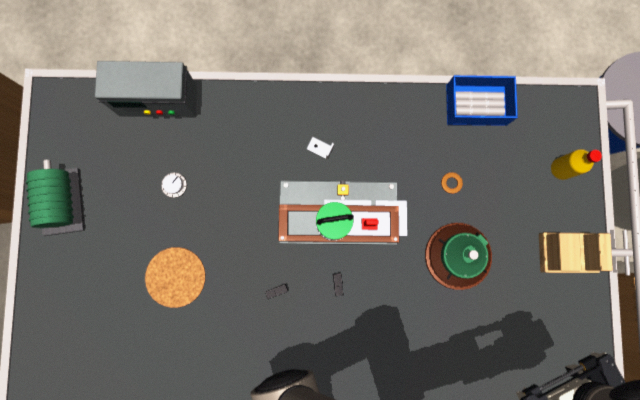

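The top picture shows the gate around (339,212), the canister at (335,220), its handle running nearly left-right, and the red tab at (370,224). The ball block is at (343,189), the pad at (175,277), and the clips at (277,291) and (338,284). The pad is on the robot's left.

```bash
cat > h.py <<'E'
from cell import robot
import cv2,numpy as np
P={n:{k:np.array(v) for k,v in robot.camera_params(n).items() if k in("camera_matrix","R","t")} for n in("side","top")}
def plane(n,uv,z):
    p=P[n];C=-p["R"].T@p["t"]; d=p["R"].T@np.linalg.solve(p["camera_matrix"],[uv[0],uv[1],1]); return C+d*(z-C[2])/d[2]
def proj(n,X):
    p=P[n];c=p["camera_matrix"]@(p["R"]@np.asarray(X,float)+p["t"]);return c[:2]/c[2]
def look(n,l):
    p=P[n];return [(round(d["score"],2),np.round(p["R"].T@(np.array(d["centre"])-p["t"]),4)) for d in robot.look_for(n,l)[:2]]
def mask(n,l):
    m=robot.masks_of(n,l); return (m[0]["mask"],m[0]["score"]) if m else (None,0)
def rect(m):
    c=max(cv2.findContours(m.astype(np.uint8),0,2)[0],key=cv2.contourArea); return cv2.minAreaRect(c)
E
python3 - <<'E'
from h import *
robot.read_camera("top");robot.read_camera("side")
for l in("cork_pad","canister","canister_handle","gate_slide","detent_block","gate"):
    for n in("top","side"):
        print(l,n,look(n,l))
for l,z in(("cork_pad",.004),("canister_handle",.175),("gate_slide",.085),("detent_block",.036),("gate",.012),("canister",.132)):
    m,s=mask("top",l)
    if m is None: print(l,"none");continue
    r=rect(m); b=cv2.boxPoints(r); print(l,round(s,2),m.sum(),np.round(r[0],1),np.round(plane("top",r[0],z),4),[np.round(plane("top",q,z)[:2],3).tolist() for q in b])
E
```

```text
cork_pad top [(0.69, array([0.4291, 0.354 , 0.0043])), (0.63, array([ 0.5599, -0.0368,  0.1336]))]
cork_pad side []
canister top [(0.65, array([ 0.5601, -0.0362,  0.1329]))]
canister side [(0.6, array([ 0.5575, -0.0053,  0.1161]))]
canister_handle top [(0.62, array([ 0.5682, -0.0345,  0.1347])), (0.31, array([ 0.4801, -0.3309,  0.0166]))]
canister_handle side [(0.56, array([ 0.5612, -0.0102,  0.1215]))]
gate_slide top [(0.6, array([0.6603, 0.3622, 0.025 ])), (0.53, array([0.4009, 0.1025, 0.0269]))]
gate_slide side [(0.51, array([ 0.5638, -0.137 ,  0.0257]))]
detent_block top [(0.73, array([ 0.651 , -0.0599,  0.0402]))]
detent_block side [(0.73, array([ 0.649 , -0.0525,  0.0315]))]
gate top [(0.76, array([ 0.6008, -0.0882,  0.0216]))]
gate side [(0.57, array([0.5766, 0.0194, 0.0125])), (0.43, array([ 0.5571, -0.0052,  0.1165]))]
cork_pad 0.78 2800 [174.5 277.5] [0.4315 0.3563 0.004 ] [[0.505, 0.433], [0.506, 0.285], [0.359, 0.28], [0.359, 0.426]]
canister_handle 0.87 1114 [334.5 221. ] [ 0.5612 -0.0361  0.175 ] [[0.603, 0.003], [0.604, -0.075], [0.52, -0.075], [0.519, 0.002]]
gate_slide 0.64 1389 [369.2 223.7] [ 0.5636 -0.1236  0.085 ] [[0.536, -0.075], [0.594, -0.077], [0.591, -0.173], [0.534, -0.17]]
detent_block 0.44 179 [342.5 190.5] [ 0.6511 -0.0626  0.036 ] [[0.675, -0.049], [0.675, -0.076], [0.627, -0.076], [0.627, -0.049]]
gate 0.58 6650 [342.2 212.9] [ 0.5969 -0.0635  0.012 ] [[0.518, 0.1], [0.682, 0.099], [0.678, -0.231], [0.512, -0.225]]
canister 0.55 1124 [334.  220.5] [ 0.5663 -0.037   0.132 ] [[0.565, 0.023], [0.627, -0.038], [0.568, -0.097], [0.507, -0.036]]
```

Run:
```python
import cv2
t=cv2.imread("pics/top0.png")[160:310,250:430]; s=cv2.imread("pics/side0.png")[150:270,250:400]
cv2.imwrite("pics/t0z.png",cv2.resize(t,None,fx=4,fy=4,interpolation=3)[:600]); cv2.imwrite("pics/s0z.png",cv2.resize(s,None,fx=4.8,fy=4.8,interpolation=3))
```

```text
(no output)
```

View pics/t0z.png

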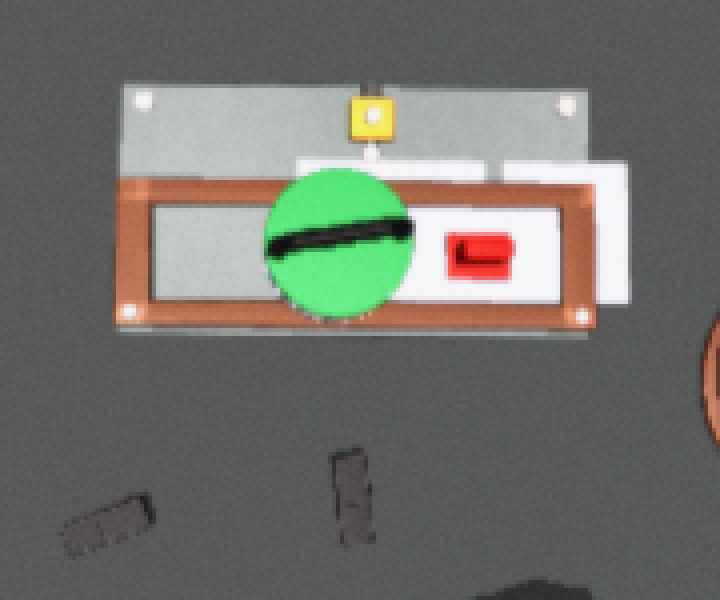

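View pics/s0z.png

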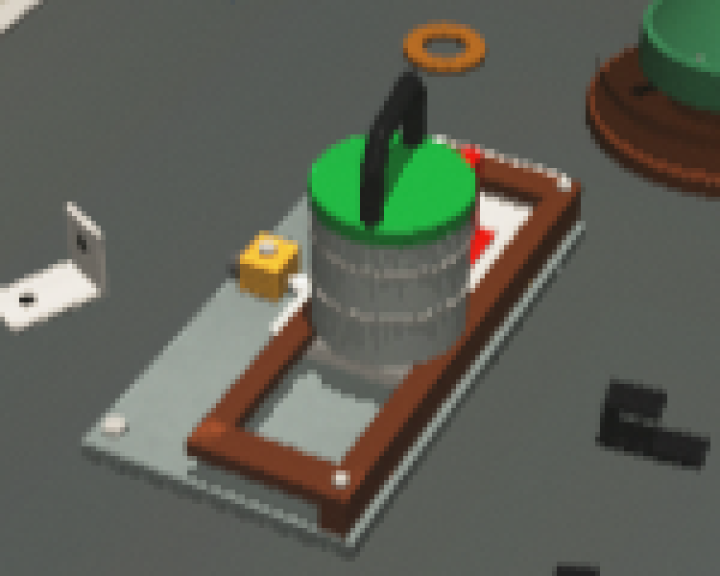

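Run:
```python
from h import *
Z=lambda x,y:(250+x/4,160+y/4)
S=lambda x,y:(250+x/4.8,150+y/4.8)
for nm,q,z in [("frame FL",(118,180),.04),("frame FR",(594,187),.04),("frame NR",(596,328),.04),("frame NL",(117,328),.04),("hL",(278,247),.181),("hR",(402,229),.181),("lid",(339,243),.132),("block",(372,118),.036),("ball",(372,154),.02),("notch",(494,172),.022),("tab",(485,250),.085),("pad",((174.5-250)*4,(277.5-160)*4),.004)]:
    print(nm,np.round(plane("top",Z(*q),z),4))
print("side")
for nm,q,z in [("frameNL",(350,505),.04),("frameFL",(205,437),.04),("frameNR",(580,195),.04),("hTop mid",(395,105),.179),("lid",(393,188),.132)]:
    print(nm,np.round(plane("side",S(*q),z),4))
```

```text
frame FL [0.6124 0.0947 0.04  ]
frame FR [ 0.6107 -0.2028  0.04  ]
frame NR [ 0.5226 -0.2029  0.04  ]
frame NL [0.5205 0.0937 0.04  ]
hL [ 0.5588 -0.0028  0.181 ]
hR [ 0.5693 -0.0711  0.181 ]
lid [ 0.5658 -0.0387  0.132 ]
block [ 0.6537 -0.0638  0.036 ]
ball [ 0.633  -0.0649  0.02  ]
notch [ 0.622  -0.1423  0.022 ]
tab [ 0.5666 -0.1286  0.085 ]
pad [0.4315 0.3563 0.004 ]
side
frameNL [0.5191 0.1027 0.04  ]
frameFL [0.6055 0.0939 0.04  ]
frameNR [ 0.5183 -0.1855  0.04  ]
hTop mid [ 0.5653 -0.0316  0.179 ]
lid [ 0.5626 -0.0266  0.132 ]
```

Handle mid is about (0.564,-0.037,0.175), with canister yaw about +0.15. Gate yaw is about 0, and ball and notch are about 77 mm apart along y. Both cameras agree to within a few mm.

```bash
cat >> h.py <<'E'
from scipy.spatial.transform import Rotation as Ro
def goal(pos,yaw):
    s=robot.observe(); R=Ro.from_euler("xyz",s["tool_rot"]); G=Ro.from_euler("xyz",[np.pi,0,yaw])
    sh=R.inv().apply(np.array(pos)-s["tool_pos"])*100; w=(R.inv()*G).as_rotvec(degrees=True)
    print("row",np.round(sh,2).tolist(),np.round(w,1).tolist())
def st():
    s=robot.observe(); print("t",round(s["time"],2),"pos",np.round(s["tool_pos"],4),"rot",np.round(s["tool_rot"],3),"F",np.round(s["contact_force"],1),"T",np.round(s["torque"],2),"open",round(s["opening"],4),"q",np.round(s["qpos"],2))
E
python3 -c "
from h import *
goal([.50,-.10,.30],1.723)"
```

```text
row [40.52, -21.56, -9.39] [0.0, 0.0, -72.7]
```

```bash
python3 -m creep '[[[2,0,-5,0,0,-8,1],[40.5,-21.5,-9.4,0,0,-72.7,1],[40.5,-21.5,-9.4,0,0,-72.7,1],[40.5,-21.5,-9.4,0,0,-72.7,1],[40.5,-21.5,-9.4,0,0,-72.7,1],[40.5,-21.5,-9.4,0,0,-72.7,1],[40.5,-21.5,-9.4,0,0,-72.7,1],[40.5,-21.5,-9.4,0,0,-72.7,1]]]' && python3 -c "
from h import *
st();goal([.564,-.037,.27],1.723)"
```

```text
time: 1.9
tool_pos: [0.447, -0.1761, 0.2904]
tool_rot: [3.141, 0.001, 1.65]
contact_force: [0.3, -1.2, -0.6]
opening: 0.0917
t 1.9 pos [ 0.447  -0.1761  0.2904] rot [3.141e+00 1.000e-03 1.650e+00] F [ 0.3 -1.2 -0.6] T [-0.04 -0.14  0.03] open 0.0917 q [-0.53  0.2   1.48 -0.    1.46 -0.61]
row [12.93, 12.77, 2.04] [0.0, 0.0, -4.2]
```

```bash
python3 -m creep '[[[12.9,12.8,2,0,0,-4.2,1],[12.9,12.8,2,0,0,-4.2,1],[12.9,12.8,2,0,0,-4.2,1],[12.9,12.8,2,0,0,-4.2,1],[12.9,12.8,2,0,0,-4.2,1],[12.9,12.8,2,0,0,-4.2,1],[12.9,12.8,2,0,0,-4.2,1]]]'
python3 - <<'E'
from h import *
st();goal([.564,-.037,.17],1.723)
for n in("top","side"):
    im=robot.read_camera(n)
    c=im[130:280,240:440] if n=="top" else im[90:240,240:440]
    cv2.imwrite(f"pics/{n}1.png",cv2.resize(c[:,:,::-1],None,fx=4,fy=4,interpolation=3))
E
```

```text
time: 2.6
tool_pos: [0.5638, -0.0381, 0.2706]
tool_rot: [3.141, 0.001, 1.723]
contact_force: [0.2, 0.5, -0.5]
opening: 0.0918
t 2.6 pos [ 0.5638 -0.0381  0.2706] rot [3.141e+00 1.000e-03 1.723e+00] F [ 0.2  0.5 -0.5] T [-0.01 -0.15  0.  ] open 0.0918 q [-0.2   0.38  1.29 -0.    1.47 -0.35]
row [0.12, 0.03, 10.06] [0.0, 0.1, -0.0]
```

View pics/side1.png

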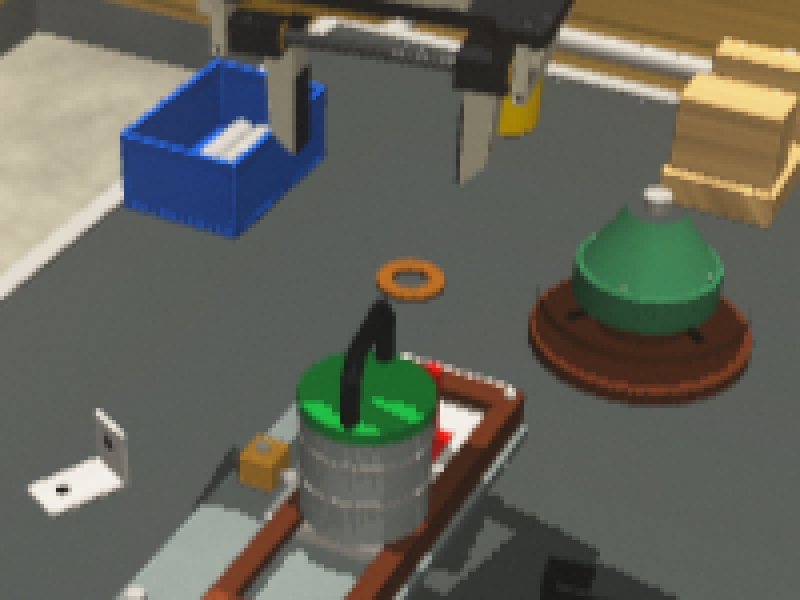

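The open jaws straddle the handle bar (handle top at about (380,310) in the zoom), so I go down and grip.

```bash
python3 -m creep '[[[0.1,0,4,0,0,0,1],[0.1,0,8,0,0,0,1],[0.1,0,10,0,0,0,1],[0.1,0,10,0,0,0,1],[0.1,0,10,0,0,0,-1],[0.1,0,10,0,0,0,-1],[0.1,0,10,0,0,0,-1],[0.1,0,10,0,0,0,-1]]]' 45 && python3 -m creep '[[[0,0,0,0,0,0,-1],[0,0,0,0,0,0,-1],[0,0,0,0,0,0,-1],[0,0,0,0,0,0,-1],[0,0,0,0,0,0,-1]]]' && python3 -c "
from h import *
st()"
```

```text
time: 3.5
tool_pos: [0.5643, -0.0377, 0.1721]
tool_rot: [3.139, 0.002, 1.722]
contact_force: [0.1, 0.2, -0.2]
opening: 0.0644
time: 4.0
tool_pos: [0.5643, -0.0376, 0.172]
tool_rot: [3.139, 0.002, 1.722]
contact_force: [0.2, -0.1, -1.3]
opening: 0.0245
t 4.0 pos [ 0.5643 -0.0376  0.172 ] rot [3.139e+00 2.000e-03 1.722e+00] F [ 0.2 -0.1 -1.3] T [ 0.03 -0.12 -0.01] open 0.0245 q [-0.2   0.44  1.47 -0.    1.23 -0.35]
```

```bash
python3 -m creep '[[[0,0,0,0,0,0,-1],[0,0,0,0,0,0,-1],[0,0,0,0,0,0,-1],[0,0,0,0,0,0,-1]]]' 45 && python3 -c "
from h import *
st()"
```

```text
time: 4.4
tool_pos: [0.5643, -0.0377, 0.172]
tool_rot: [3.139, 0.002, 1.722]
contact_force: [1.1, -0.1, -0.1]
opening: 0.0007
t 4.4 pos [ 0.5643 -0.0377  0.172 ] rot [3.139e+00 2.000e-03 1.722e+00] F [ 1.1 -0.1 -0.1] T [-0.02 -0.07  0.04] open 0.0007 q [-0.2   0.44  1.47 -0.    1.23 -0.35]
```

The jaws shut on nothing, so I look.

Run:
```python
from h import *
for n in("top","side"):
    im=robot.read_camera(n)
    c=im[130:280,240:440] if n=="top" else im[110:260,240:440]
    cv2.imwrite(f"pics/{n}2.png",cv2.resize(c[:,:,::-1],None,fx=4,fy=4,interpolation=3))
```

```text
(no output)
```

View pics/side2.png

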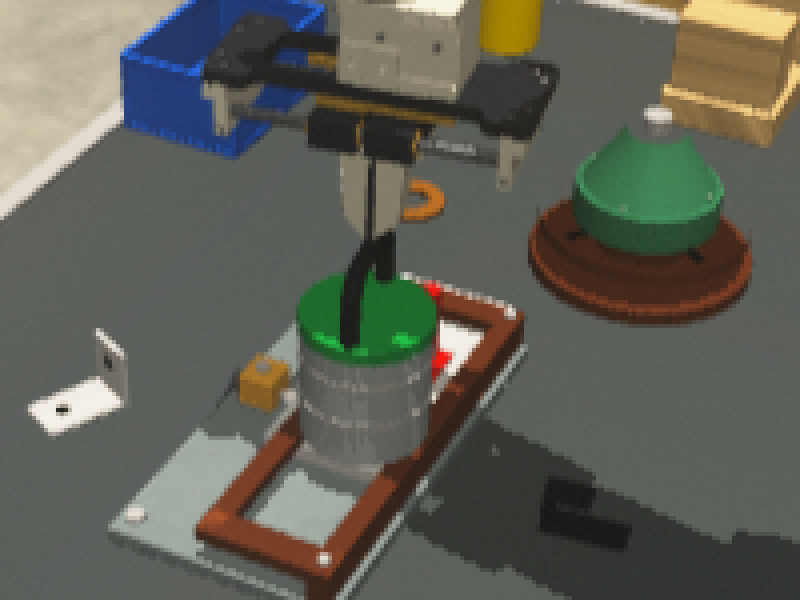

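View pics/top2.png

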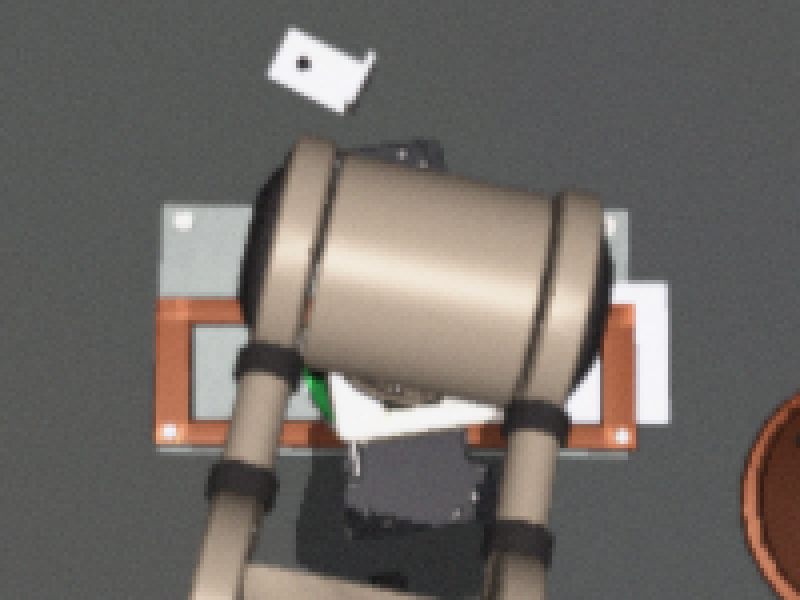

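Run:
```python
from h import *
z=lambda X:np.round((proj("side",X)-[240,110])*4)
t=robot.observe()["tool_pos"]
for dz in(0,-.014,.005): print("tcp",dz,z(t+[0,0,dz]))
d=np.array([-.152,.988,0])
for c in ([.564,-.037,.175],[.564,-.037,.135]):
  for k in(-.036,-.026,0,.026,.036): print(c,k,z(np.array(c)+k*d))
print("lid ctr",z([.564,-.037,.132]), "base",z([.564,-.037,.04]))
# full-res bits: observed lid ellipse centre approx (368,315)
p=np.array([368,315])/4+[240,110]; print(plane("side",p,.132))
```

```text
tcp 0 [375. 253.]
tcp -0.014 [374. 272.]
tcp 0.005 [375. 246.]
[0.564, -0.037, 0.175] -0.036 [392. 218.]
[0.564, -0.037, 0.175] -0.026 [388. 227.]
[0.564, -0.037, 0.175] 0 [375. 249.]
[0.564, -0.037, 0.175] 0.026 [362. 273.]
[0.564, -0.037, 0.175] 0.036 [356. 282.]
[0.564, -0.037, 0.135] -0.036 [390. 272.]
[0.564, -0.037, 0.135] -0.026 [386. 280.]
[0.564, -0.037, 0.135] 0 [373. 303.]
[0.564, -0.037, 0.135] 0.026 [360. 327.]
[0.564, -0.037, 0.135] 0.036 [355. 336.]
lid ctr [373. 307.] base [369. 423.]
[ 0.56308886 -0.02830111  0.132     ]
```

Run:
```python
from h import *
im=robot.read_camera("side")
c=im[140:205,300:365]
c=cv2.convertScaleAbs(c,alpha=1.8,beta=15)
cv2.imwrite("pics/side2z.png",cv2.resize(c[:,:,::-1],None,fx=9,fy=9,interpolation=2))
```

```text
(no output)
```

View pics/side2z.png

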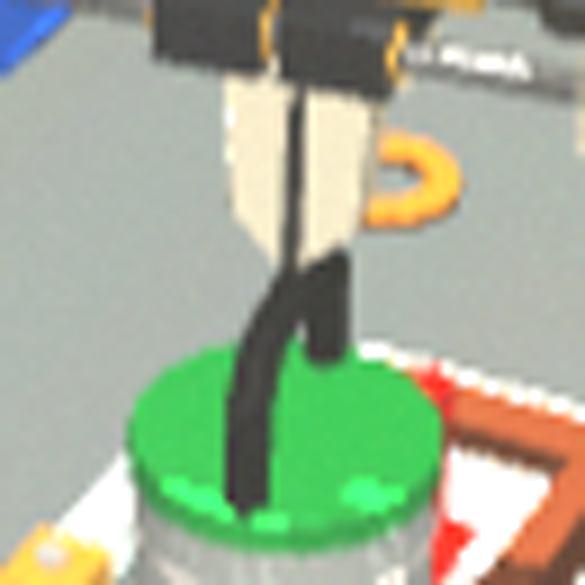

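Run:
```python
from h import *
t=np.array([.5638,-.0381,.2706]);y=np.array([.988,.152,0]);x=np.array([-.152,.988,0])
for o in(90,):
  for s in(1,-1):
    for dz in (0,-.014):
      for w in(-.0095,.0095): print(s,dz,w,np.round((proj("side",t+s*.046*y+w*x+[0,0,dz])-[240,o])*4))
```

```text
1 0 -0.0095 [310. 168.]
1 0 0.0095 [299. 183.]
1 -0.014 -0.0095 [310. 189.]
1 -0.014 0.0095 [299. 204.]
-1 0 -0.0095 [463. 195.]
-1 0 0.0095 [454. 211.]
-1 -0.014 -0.0095 [462. 216.]
-1 -0.014 0.0095 [453. 233.]
```

The fingertips show about 8 px higher than the reported TCP predicts, so the tips seem to be above the bar. I check whether it is the calibration or the tool that is off.

Run:
```python
from h import *
robot.read_camera("top");robot.read_camera("side")
for l,z in(("thrust_washer",.006),("timer_dial",.02),("cork_pad",.004),("turntable",.042),("detent_block",.036)):
  for n in("top","side"):
    m,s=mask(n,l)
    if m is None: print(l,n,None);continue
    r=rect(m); print(l,n,round(s,2),np.round(r[0],1),np.round(plane(n,r[0],z),4),look(n,l)[:1])
t=np.array([.2306,-.4713,.2055]);ya=.455
y=np.array([np.sin(ya),-np.cos(ya),0])
for s in(1,-1):print("top start finger tip",proj("top",t+s*.046*y-[0,0,.014]),"side",proj("side",t+s*.046*y-[0,0,.014]))
im=cv2.imread("pics/top0.png")[300:,480:];cv2.imwrite("pics/t0g.png",cv2.resize(im,None,fx=5,fy=5))
```

```text
thrust_washer top 0.8 [451.5 183. ] [ 0.6783 -0.3478  0.006 ] [(0.83, array([ 0.68  , -0.3507,  0.008 ]))]
thrust_washer side 0.65 [346.4 161. ] [ 0.663  -0.3394  0.006 ] [(0.47, array([ 0.6598, -0.3435,  0.0054]))]
timer_dial top None
timer_dial side None
cork_pad top 0.68 [319.5 229.4] [ 0.5552 -0.0058  0.004 ] [(0.76, array([0.4295, 0.3529, 0.0035]))]
cork_pad side 0.82 [301.  366.5] [0.434  0.3578 0.004 ] []
turntable top None
turntable side 0.81 [399.  176.8] [ 0.4714 -0.2841  0.042 ] [(0.58, array([ 0.4715, -0.3122,  0.0127]))]
detent_block top None
detent_block side 0.52 [305.4 205.8] [ 0.6475 -0.0447  0.036 ] [(0.52, array([ 0.6509, -0.053 ,  0.0313]))]
top start finger tip [558.31882992 367.64758471] side [504.5853954  115.02947715]
top start finger tip [520.65705048 387.37414323] side [514.51366241 130.66829488]
```

View pics/t0g.png

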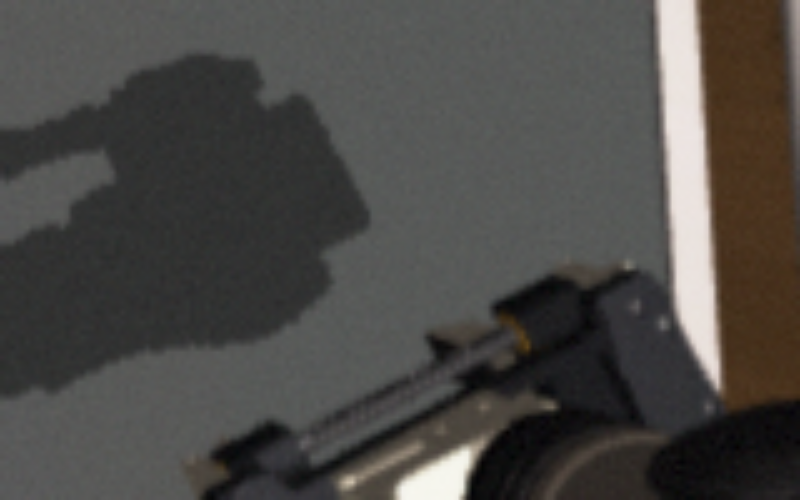

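Both cameras suggest the fingers stand about 25 mm higher than reported. Going 22 mm lower stays clear of the lid whichever is right. I open, lower, close lightly, and watch the opening.

```bash
python3 -m creep '[[[0,0,-1,0,0,0,0],[0,0,-1,0,0,0,0],[0,0,-1,0,0,0,0],[0,0,-1,0,0,0,0],[0,0,-1,0,0,0,0]]]' 45 && python3 -m creep '[[[0,0,1.5,0,0,0,0],[0,0,3.2,0,0,0,0],[0,0,3.2,0,0,0,0],[0,0,3.2,0,0,0,-1],[0,0,3.2,0,0,0,-1],[0,0,3.2,0,0,0,-1],[0,0,3.2,0,0,0,-1],[0,0,3.2,0,0,0,-1]]]' && python3 -c "
from h import *
st()"
```

```text
time: 5.95
tool_pos: [0.5642, -0.0376, 0.1818]
tool_rot: [3.139, 0.002, 1.722]
contact_force: [-0.5, -0.4, -0.1]
opening: 0.036
time: 6.75
tool_pos: [0.5647, -0.0377, 0.1504]
tool_rot: [3.138, 0.002, 1.722]
contact_force: [0.3, -0.8, 1.2]
opening: 0.0109
t 6.75 pos [ 0.5647 -0.0377  0.1504] rot [3.138e+00 2.000e-03 1.722e+00] F [ 0.3 -0.8  1.2] T [-0.   -0.27 -0.01] open 0.0109 q [-0.2   0.46  1.5  -0.    1.18 -0.35]
```

```bash
python3 -m creep '[[[0,0,0,0,0,0,-1],[0,0,0,0,0,0,-1]]]' 45
python3 - <<'E'
from h import *
im=robot.read_camera("side")
c=cv2.convertScaleAbs(im[130:210,290:375],alpha=1.6,beta=15)
cv2.imwrite("pics/side3z.png",cv2.resize(c[:,:,::-1],None,fx=7,fy=7,interpolation=2))
E
```

```text
time: 6.95
tool_pos: [0.5648, -0.0377, 0.1504]
tool_rot: [3.137, 0.002, 1.722]
contact_force: [0.3, -0.7, -0.3]
opening: 0.0107
```

View pics/side3z.png

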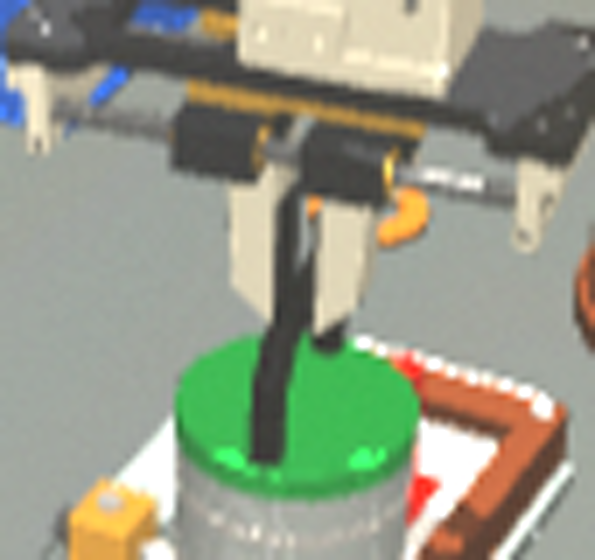

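It is gripped now: opening 10.7 mm, with the bar between the fingers above the lid. I lift slightly to test it.

```bash
python3 -m creep '[[[0,0,-0.7,0,0,0,-1],[0,0,-1.5,0,0,0,-1],[0,0,-2,0,0,0,-1],[0,0,-2,0,0,0,-1]]]' 50
python3 - <<'E'
from h import *
st()
im=robot.read_camera("side")
c=cv2.convertScaleAbs(im[110:230,260:400],alpha=1.4,beta=15)
cv2.imwrite("pics/side4z.png",cv2.resize(c[:,:,::-1],None,fx=5,fy=5,interpolation=2))
E
```

```text
time: 7.4
tool_pos: [0.5652, -0.0378, 0.1715]
tool_rot: [3.136, 0.003, 1.722]
contact_force: [0.1, -0.6, -3.5]
opening: 0.0107
t 7.4 pos [ 0.5652 -0.0378  0.1715] rot [3.136e+00 3.000e-03 1.722e+00] F [ 0.1 -0.6 -3.5] T [-0.03 -0.06 -0.01] open 0.0107 q [-0.2   0.44  1.47 -0.    1.23 -0.35]
```

View pics/side4z.png

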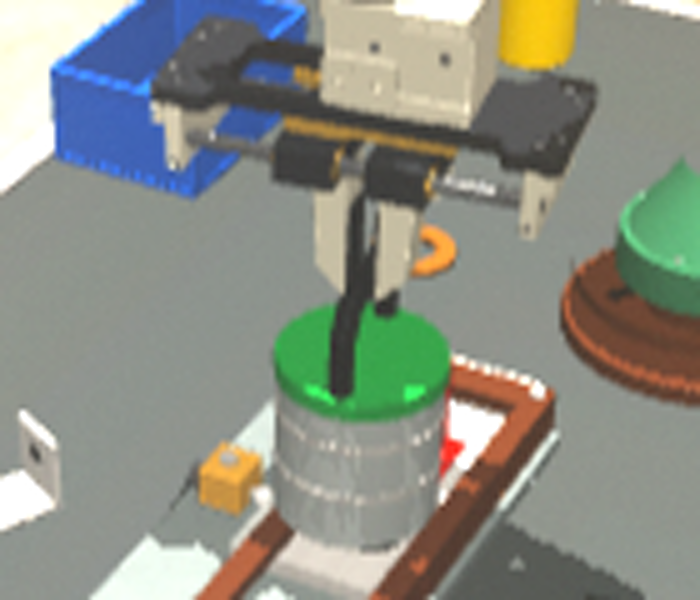

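It lifted cleanly (F about -3.5 N). I raise it further, then carry it left in gentle steps. Since TCP z was 0.150 with the base at 40 mm, the base reaches the pad (4 mm) at TCP z of about 0.114.

```bash
python3 -m creep '[[[0,0,-1,0,0,0,-1],[0,0,-3,0,0,0,-1],[0,0,-5,0,0,0,-1],[0,0,-6,0,0,0,-1],[0,0,-6,0,0,0,-1]]]' && python3 -c "
from h import *
st();goal([.433,.356,.235],1.722)"
```

```text
time: 7.95
tool_pos: [0.5654, -0.0378, 0.2326]
tool_rot: [3.134, 0.003, 1.722]
contact_force: [0.3, -0.1, -3.5]
opening: 0.0107
t 7.95 pos [ 0.5654 -0.0378  0.2326] rot [3.134e+00 3.000e-03 1.722e+00] F [ 0.3 -0.1 -3.5] T [-0.02 -0.1   0.03] open 0.0107 q [-0.2   0.4   1.37 -0.    1.37 -0.35]
row [40.92, -7.15, -0.43] [0.5, 0.2, 0.0]
```

```bash
python3 -m creep '[[[1,-0.2,0,0,0,0,-1],[3,-0.5,0,0,0,0,-1],[6,-1,0,0.2,0,0,-1],[9,-1.6,0,0.2,0,0,-1],[12,-2.1,-0.1,0.2,0,0,-1],[15,-2.6,-0.1,0.3,0,0,-1],[18,-3.1,-0.2,0.3,0,0,-1],[20.5,-3.6,-0.2,0.3,0,0,-1]]]' && python3 -c "
from h import *
st();goal([.433,.356,.235],1.722)"
```

```text
time: 8.75
tool_pos: [0.4972, 0.1614, 0.2326]
tool_rot: [3.141, 0.003, 1.723]
contact_force: [0.3, -0.4, -3.4]
opening: 0.0111
t 8.75 pos [0.4972 0.1614 0.2326] rot [3.141e+00 3.000e-03 1.723e+00] F [ 0.3 -0.4 -3.4] T [-0.05 -0.12 -0.05] open 0.0111 q [ 0.17  0.32  1.48 -0.    1.34  0.02]
row [20.2, -3.39, -0.3] [0.0, 0.2, 0.1]
```

```bash
python3 -m creep '[[[3,-0.5,0,0,0,0,-1],[6,-1,0,0,0,0,-1],[9,-1.5,0,0,0,0,-1],[12,-2,0,0,0,0,-1],[15,-2.5,0,0,0,0,-1],[18,-3,0,0,0,0,-1],[20,-3.4,0,0,0,0,-1],[20.2,-3.4,0,0,0,0,-1]]]'
python3 - <<'E'
from h import *
st();goal([.433,.356,.118],1.722)
for n in("side","top"):
    im=robot.read_camera(n)
    c=im[200:400,210:450] if n=="side" else im[190:350,90:290]
    cv2.imwrite(f"pics/{n}5.png",cv2.resize(c[:,:,::-1],None,fx=3,fy=3,interpolation=2))
E
```

```text
time: 9.55
tool_pos: [0.4307, 0.3582, 0.2307]
tool_rot: [-3.14, 0.003, 1.726]
contact_force: [0.0, -1.0, -3.1]
opening: 0.0106
t 9.55 pos [0.4307 0.3582 0.2307] rot [-3.140e+00  3.000e-03  1.726e+00] F [ 0.  -1.  -3.1] T [-0.1  -0.11  0.01] open 0.0106 q [ 0.56  0.39  1.38 -0.    1.37  0.4 ]
row [-0.22, 0.22, 11.27] [-0.1, 0.2, 0.2]
```

View pics/side5.png

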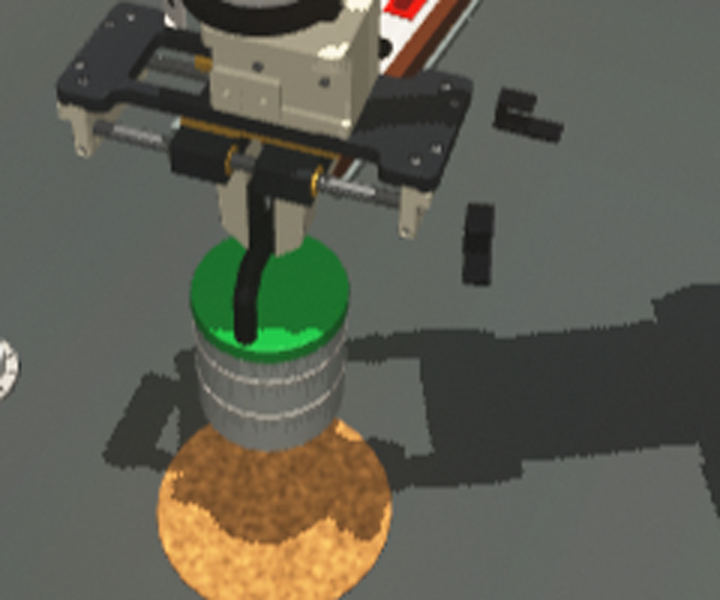

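View pics/top5.png

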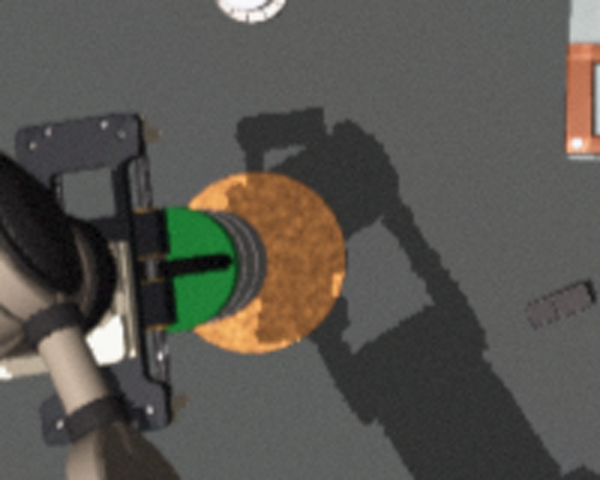

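Run:
```python
from h import *
f=lambda x,y:(90+x/3,190+y/3)
g=lambda x,y:(210+x/3,200+y/3)
print("base edge(top)",plane("top",f(267,265),.120),"lid edge",plane("top",f(239,265),.212),"lid far/near",plane("top",f(180,207),.212),plane("top",f(180,331),.212))
print("lid ctr(side)",plane("side",g(270,296),.212), "pad", plane("top",f(267.,263),.004))
# base bottom (side) lowest point (270,450)
print("base low",plane("side",g(270,450),.120), "hR",plane("top",f(230,262),.25))
```

```text
base edge(top) [0.43247107 0.31472377 0.12      ] lid edge [0.43470702 0.31004351 0.212     ] lid far/near [0.4746034  0.35275118 0.212     ] [0.38928681 0.34859657 0.212     ]
lid ctr(side) [0.4274814  0.36595536 0.212     ] pad [0.43116994 0.34511576 0.004     ]
base low [0.41268461 0.39520767 0.12      ] hR [0.43763838 0.30549686 0.25      ]
```

The base centre works out at about (0.432,0.357), on the pad centre, and the canister is upright to about 2°. I lower it.

```bash
python3 -m creep '[[[-0.1,0.1,2,0,0,0,-1],[-0.1,0.1,5,0,0,0,-1],[-0.1,0.1,8,0,0,0,-1],[-0.1,0.1,10,0,0,0,-1],[-0.1,0.1,11,0,0,0,-1],[-0.1,0.1,11.2,0,0,0,-1],[-0.1,0.1,11.2,0,0,0,-1]]]' && python3 -c "
from h import *
st()"
```

```text
time: 10.35
tool_pos: [0.4337, 0.3546, 0.1196]
tool_rot: [-3.141, 0.004, 1.724]
contact_force: [-0.7, -0.4, -2.7]
opening: 0.0107
t 10.35 pos [0.4337 0.3546 0.1196] rot [-3.141  0.004  1.724] F [-0.7 -0.4 -2.7] T [ 0.02 -0.17 -0.  ] open 0.0107 q [ 0.55  0.49  1.55 -0.    1.11  0.4 ]
```

```bash
python3 -m creep '[[[0,0,0.3,0,0,0,-1],[0,0,0.3,0,0,0,-1],[0,0,0.5,0,0,0,-1],[0,0,0.5,0,0,0,-1]]]' && python3 -m creep '[[[0,0,0.15,0,0,0,-1],[0,0,0.15,0,0,0,-1]]]'
```

```text
time: 10.75
tool_pos: [0.4336, 0.3546, 0.1146]
tool_rot: [-3.141, 0.004, 1.724]
contact_force: [0.5, -0.8, -3.9]
opening: 0.0105
time: 10.95
tool_pos: [0.4346, 0.355, 0.114]
tool_rot: [3.139, 0.003, 1.724]
contact_force: [1.6, -0.5, 2.3]
opening: 0.0106
```

It has made contact at 0.114, as predicted. I release and raise.

```bash
python3 -m creep '[[[0,0,0,0,0,0,-0.6],[0,0,0,0,0,0,-0.4],[0,0,0,0,0,0,0],[0,0,0,0,0,0,0],[0,0,0,0,0,0,0]]]' && python3 -m creep '[[[0,0,-1,0,0,0,0],[0,0,-3,0,0,0,0],[0,0,-6,0,0,0,0],[0,0,-9,0,0,0,0],[0,0,-12,0,0,0,0],[0,0,-12,0,0,0,0]]]'
python3 - <<'E'
from h import *
st();goal([.566,-.02,.235],1.5708)
for n in("side","top"):
    im=robot.read_camera(n)
    c=im[200:400,210:450] if n=="side" else im[190:350,90:290]
    cv2.imwrite(f"pics/{n}6.png",cv2.resize(c[:,:,::-1],None,fx=3,fy=3,interpolation=2))
E
```

```text
time: 11.45
tool_pos: [0.4345, 0.355, 0.1139]
tool_rot: [3.14, 0.003, 1.724]
contact_force: [0.5, 0.5, 0.7]
opening: 0.0437
time: 12.05
tool_pos: [0.436, 0.3565, 0.2393]
tool_rot: [3.131, -0.001, 1.724]
contact_force: [0.1, -0.5, -0.0]
opening: 0.0463
t 12.05 pos [0.436  0.3565 0.2393] rot [ 3.131e+00 -1.000e-03  1.724e+00] F [ 0.1 -0.5 -0. ] T [ 0.03 -0.11 -0.01] open 0.0463 q [ 0.55  0.38  1.37 -0.    1.38  0.4 ]
row [-39.19, 7.1, 0.48] [0.6, -0.1, 8.8]
```

View pics/side6.png

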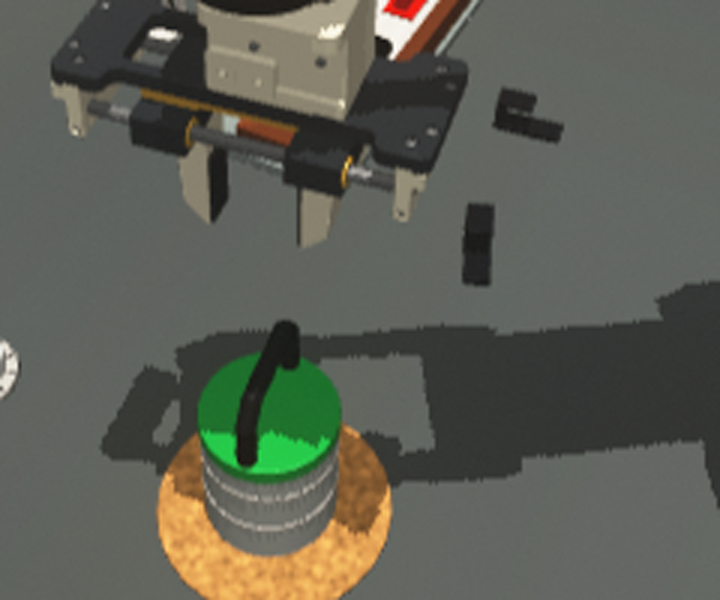

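The canister stands free and wholly on the pad, with cork visible all round its base at (270,520). Now the gate, seen from the top while the arm is away.

Run:
```python
from h import *
im=robot.read_camera("top")
c=im[165:260,265:420]
cv2.imwrite("pics/top7.png",cv2.resize(c[:,:,::-1],None,fx=5,fy=5,interpolation=2))
```

```text
(no output)
```

View pics/top7.png

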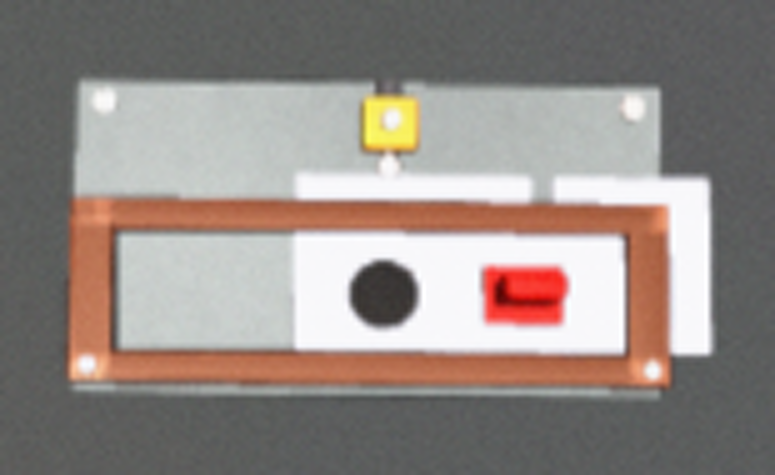

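```bash
python3 -m creep '[[[-3,0.5,0,0.5,0,0,0],[-6,1.2,0,0.5,0,0,0],[-10,2,0,0.6,0,1,0],[-14,2.6,0,0.6,0,2,0],[-14,2.6,0,0.6,0,2,0]]]'
python3 - <<'E'
from h import *
st()
im=robot.read_camera("side")
cv2.imwrite("pics/side7.png",cv2.resize(im[120:270,240:440,::-1],None,fx=4,fy=4,interpolation=2))
E
```

```text
time: 12.7
tool_pos: [0.4815, 0.2166, 0.2329]
tool_rot: [-3.13, 0.005, 1.684]
contact_force: [-0.1, 0.4, -0.4]
opening: 0.0458
t 12.7 pos [0.4815 0.2166 0.2329] rot [-3.13   0.005  1.684] F [-0.1  0.4 -0.4] T [-0.04 -0.09  0.02] open 0.0458 q [ 0.28  0.34  1.46 -0.    1.36  0.17]
```

View pics/side7.png

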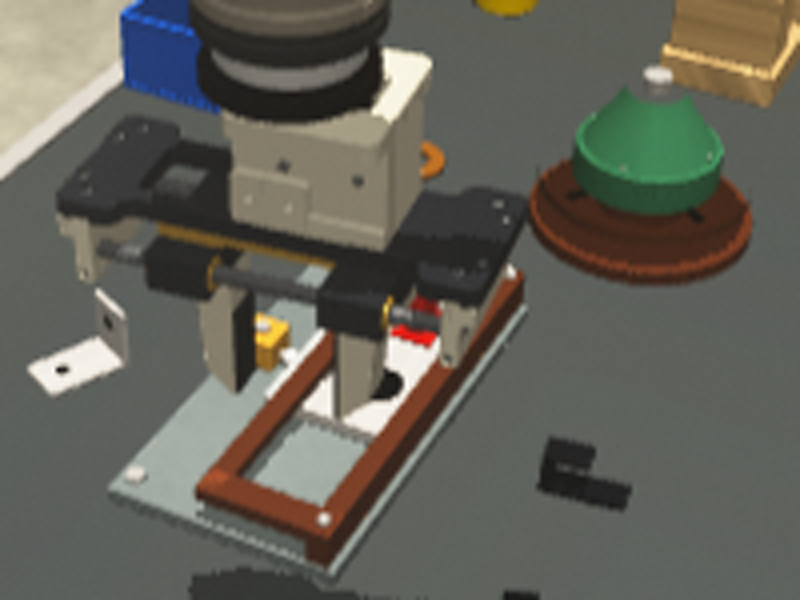

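The top picture shows the notch gap at (542,188), the ball at (389,165), and the tab top at about (537,280). I work out positions and pin down the fingertip offset in both views.

Run:
```python
from h import *
f=lambda x,y:(265+x/5,165+y/5)
for nm,q,z in [("tabtop",(537,280),.085),("foot",(523,297),.026),("notch",(542.5,190),.021),("ball",(389,168),.019),("block",(391,123),.036),("plFL",(80,80),.012),("plFR",(660,90),.012),("frFL",(75,200),.04),("frFR",(668,207),.04),("frNL",(70,382),.04),("frNR",(668,386),.04),("hole",(384,293),.022)]:
    print(nm,np.round(plane("top",f(*q),z),4))
im=robot.read_camera("top")
cv2.imwrite("pics/top8.png",cv2.resize(im[140:300,140:340,::-1],None,fx=4,fy=4,interpolation=2)[:600])
t=np.array([.4815,.2166,.2329]);ya=1.684;y=np.array([np.sin(ya),-np.cos(ya),0]);x=np.array([np.cos(ya),np.sin(ya),0])
for dz in(-.014,.01):
  for s in(1,-1):
    for w in(-.0095,.0095):
      X=t+s*.0229*y+w*x+[0,0,dz]; print(dz,s,w,"side7",np.round((proj("side",X)-[240,120])*4),"top8",np.round((proj("top",X)-[140,140])*4))
```

```text
tabtop [ 0.5702 -0.1314  0.085 ]
foot [ 0.567  -0.1316  0.026 ]
notch [ 0.6221 -0.1425  0.021 ]
ball [ 0.6329 -0.0644  0.019 ]
block [ 0.6534 -0.0643  0.036 ]
plFL [0.6779 0.0937 0.012 ]
plFR [ 0.6758 -0.2047  0.012 ]
frFL [0.6124 0.0934 0.04  ]
frFR [ 0.6116 -0.203   0.04  ]
frNL [0.5219 0.0944 0.04  ]
frNR [ 0.5221 -0.2019  0.04  ]
hole [ 0.5688 -0.0618  0.022 ]
-0.014 1 -0.0095 side7 [259. 421.] top8 [313. 419.]
-0.014 1 0.0095 side7 [244. 445.] top8 [277. 423.]
-0.014 -1 -0.0095 side7 [349. 444.] top8 [321. 506.]
-0.014 -1 0.0095 side7 [335. 469.] top8 [284. 510.]
0.01 1 -0.0095 side7 [259. 382.] top8 [305. 417.]
0.01 1 0.0095 side7 [243. 406.] top8 [268. 421.]
0.01 -1 -0.0095 side7 [350. 405.] top8 [312. 506.]
0.01 -1 0.0095 side7 [336. 430.] top8 [275. 510.]
```

View pics/top8.png

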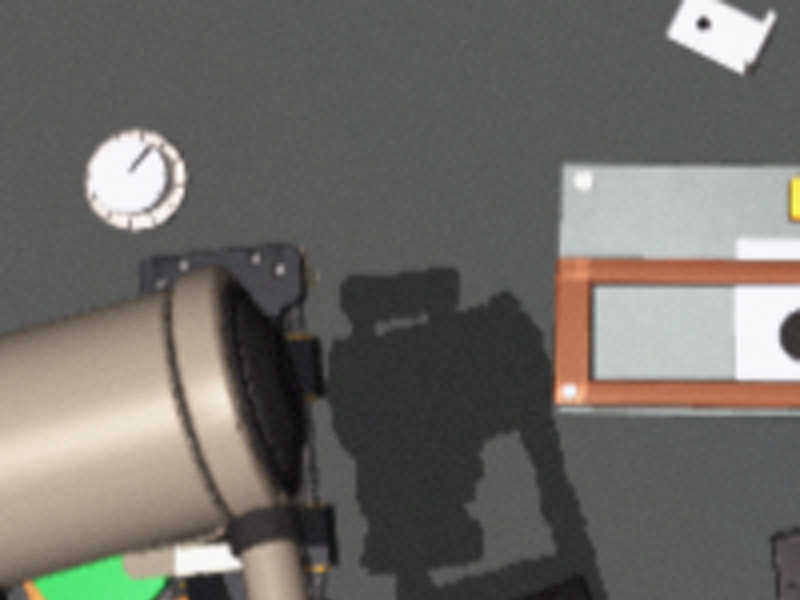

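Tab is at about (0.567,-0.1315), i.e. -77 mm in gate y, and the travel to the ball is about 77.5 mm by two measures. The fingertips stand about 10–18 mm above the reported TCP. I go above the tab.

```bash
python3 -c "
from h import *
goal([.567,-.1315,.19],1.568)"
```

```text
row [-35.91, 4.56, 4.39] [-0.6, 0.2, 6.8]
```

```bash
python3 -m creep '[[[-4,0.5,0,-0.3,0,0,0],[-8,1,0,-0.6,0.2,2,0],[-12.5,1.5,0,-0.6,0.2,4,0],[-17,2.1,0.5,-0.6,0.2,6.8,0],[-21.5,2.7,1,-0.6,0.2,6.8,0],[-26,3.3,2,-0.6,0.2,6.8,0],[-30.5,3.9,3,-0.6,0.2,6.8,0],[-34.5,4.4,4,-0.6,0.2,6.8,0]]]' && python3 -c "
from h import *
st();goal([.567,-.1315,.12],1.568)"
```

```text
time: 13.6
tool_pos: [0.5643, -0.118, 0.1928]
tool_rot: [-3.14, -0.0, 1.57]
contact_force: [0.7, -0.1, 0.9]
opening: 0.0457
t 13.6 pos [ 0.5643 -0.118   0.1928] rot [-3.14 -0.    1.57] F [ 0.7 -0.1  0.9] T [ 0.03 -0.11 -0.03] open 0.0457 q [-0.34  0.45  1.4  -0.    1.3  -0.34]
row [-1.35, 0.28, 7.28] [-0.1, -0.0, 0.1]
```

```bash
python3 -m creep '[[[-1.3,0.3,1,0,0,0,0],[-1.3,0.3,4,0,0,0,0],[-1.3,0.3,7,0,0,0,0],[-1.3,0.3,8.3,0,0,0,0],[-1.3,0.3,8.3,0,0,0,0]]]'
python3 - <<'E'
from h import *
st();goal([.567,-.1315,.07],1.568)
im=robot.read_camera("side")
cv2.imwrite("pics/side9.png",cv2.resize(im[110:230,270:410,::-1],None,fx=5,fy=5,interpolation=2))
im=robot.read_camera("top")
cv2.imwrite("pics/top9.png",cv2.resize(im[160:280,300:440,::-1],None,fx=5,fy=5,interpolation=2))
E
```

```text
time: 14.1
tool_pos: [0.5661, -0.1291, 0.1077]
tool_rot: [-3.136, -0.002, 1.572]
contact_force: [0.7, -0.8, 1.0]
opening: 0.0458
t 14.1 pos [ 0.5661 -0.1291  0.1077] rot [-3.136e+00 -2.000e-03  1.572e+00] F [ 0.7 -0.8  1. ] T [-0.02 -0.09  0.04] open 0.0458 q [-0.36  0.54  1.5   0.    1.11 -0.36]
row [-0.25, 0.11, 3.77] [-0.3, -0.1, 0.2]
```

View pics/side9.png

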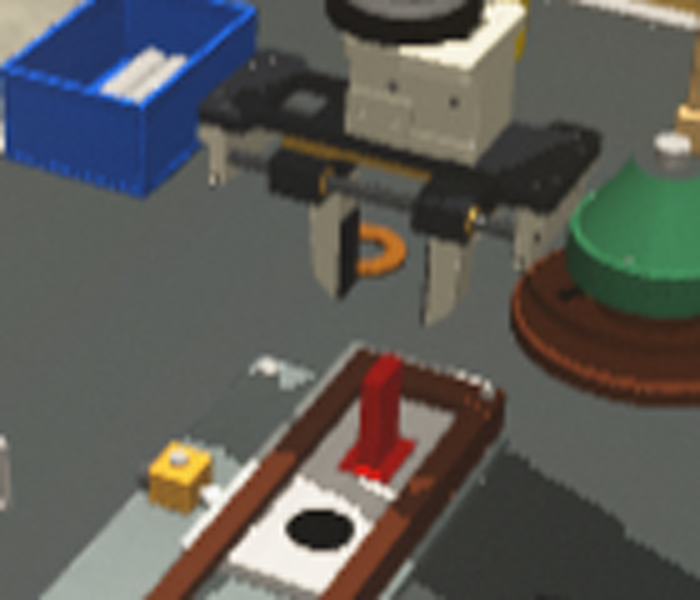

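View pics/top9.png

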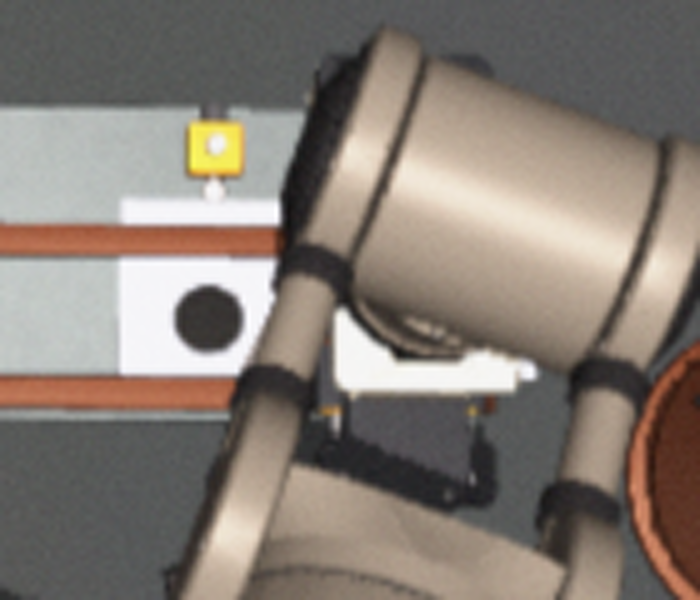

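The jaws straddle the tab, with the tips about 25–30 mm above its top at (385,360). I lower to TCP 0.065, where the tips stay above 40 mm under either hypothesis, and look.

```bash
python3 -m creep '[[[-0.25,0.1,1,-0.3,0,0.2,0],[-0.25,0.1,3,-0.3,0,0.2,0],[-0.25,0.1,4.2,-0.3,0,0.2,0],[-0.25,0.1,4.2,-0.3,0,0.2,0]]]'
python3 - <<'E'
from h import *
st();goal([.567,-.1315,.05],1.568)
im=robot.read_camera("side")
cv2.imwrite("pics/side10.png",cv2.resize(im[130:230,290:400,::-1],None,fx=6,fy=6,interpolation=2))
E
```

```text
time: 14.6
tool_pos: [0.568, -0.1324, 0.0672]
tool_rot: [3.139, -0.001, 1.568]
contact_force: [-0.6, -0.7, -0.2]
opening: 0.0458
t 14.6 pos [ 0.568  -0.1324  0.0672] rot [ 3.139e+00 -1.000e-03  1.568e+00] F [-0.6 -0.7 -0.2] T [-0.04 -0.08  0.08] open 0.0458 q [-0.36  0.58  1.54  0.    1.01 -0.36]
row [0.09, -0.1, 1.72] [0.1, -0.1, -0.0]
```

View pics/side10.png

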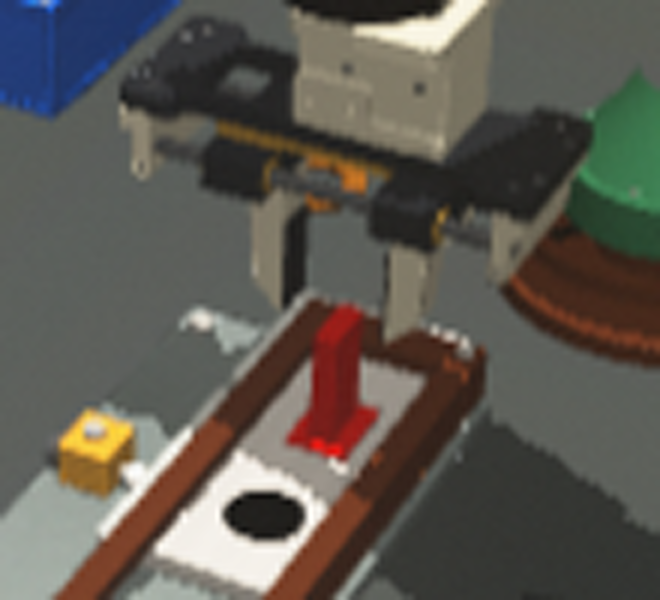

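The tips are now level with the tab's top, at about 84 mm, so tip ≈ TCP + 16 mm. I go 26 mm lower (tips about 57 mm), between look points.

```bash
python3 -m creep '[[[0,-0.1,1,0,0,0,0],[0,-0.1,2,0,0,0,0],[0,-0.1,2.6,0,0,0,0],[0,-0.1,2.6,0,0,0,0]]]'
python3 - <<'E'
from h import *
st()
im=robot.read_camera("side")
cv2.imwrite("pics/side11.png",cv2.resize(im[130:230,290:400,::-1],None,fx=6,fy=6,interpolation=2))
E
```

```text
time: 15.05
tool_pos: [0.5671, -0.1324, 0.0411]
tool_rot: [3.139, -0.001, 1.568]
contact_force: [-0.2, 0.2, 0.6]
opening: 0.0458
t 15.05 pos [ 0.5671 -0.1324  0.0411] rot [ 3.139e+00 -1.000e-03  1.568e+00] F [-0.2  0.2  0.6] T [-0.07 -0.04  0.  ] open 0.0458 q [-0.36  0.62  1.57  0.    0.96 -0.36]
```

View pics/side11.png

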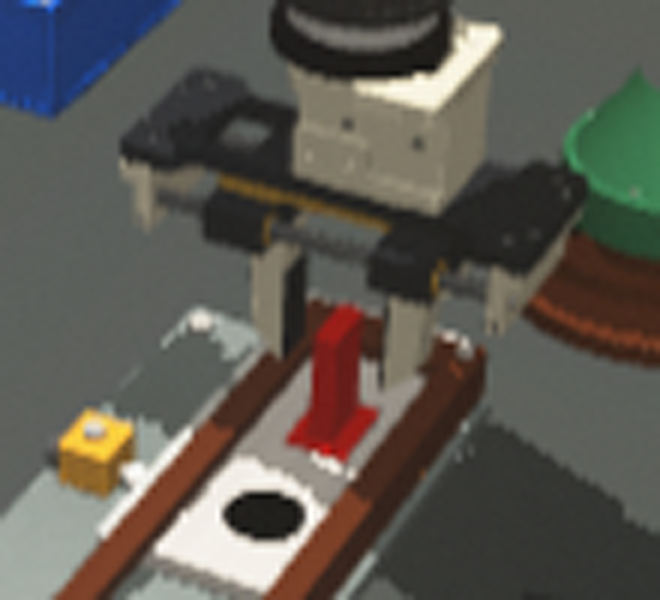

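The pads straddle the tab and overlap it by about 24 mm. I close gently.

```bash
python3 -m creep '[[[0,0,0,0,0,0,-1],[0,0,0,0,0,0,-1],[0,0,0,0,0,0,-1],[0,0,0,0,0,0,-1],[0,0,0,0,0,0,-1],[0,0,0,0,0,0,-1]]]' 12
python3 - <<'E'
from h import *
st()
im=robot.read_camera("side")
cv2.imwrite("pics/side12.png",cv2.resize(im[130:230,290:400,::-1],None,fx=6,fy=6,interpolation=2))
E
```

```text
time: 15.7
tool_pos: [0.5683, -0.1326, 0.0419]
tool_rot: [3.137, -0.0, 1.568]
contact_force: [3.9, 1.1, -1.9]
opening: 0.0121
t 15.7 pos [ 0.5683 -0.1326  0.0419] rot [ 3.137 -0.     1.568] F [ 3.9  1.1 -1.9] T [ 0.03 -0.52 -0.  ] open 0.0121 q [-0.36  0.62  1.56  0.    0.96 -0.36]
```

View pics/side12.png

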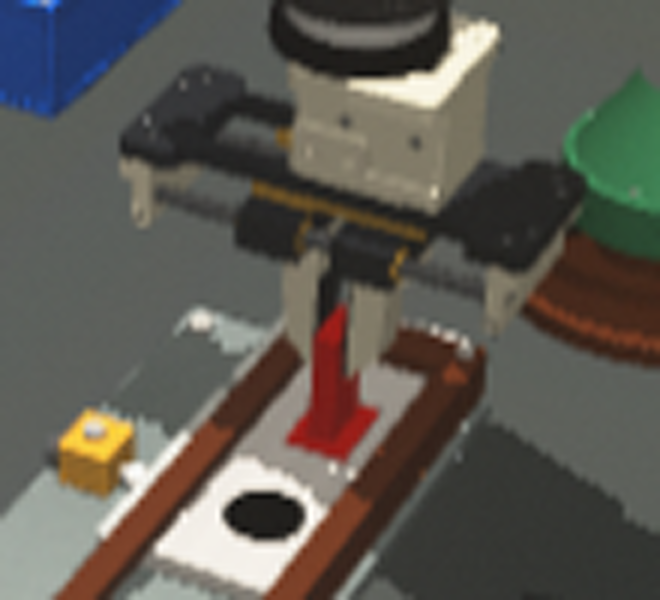

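Gripped, opening 12.1 mm. I slide left, first 60 mm.

```bash
python3 -m creep '[[[0.5,0.1,0,0,0,0,-1],[1.5,0.1,0,0,0,0,-1],[2.5,0.1,0,0,0,0,-1],[3.5,0.1,0,0,0,0,-1],[4.5,0.1,0,0,0,0,-1],[5.4,0.1,0,0,0,0,-1],[6,0.1,0,0,0,0,-1],[6,0.1,0,0,0,0,-1]]]' 15
python3 - <<'E'
from h import *
st()
im=robot.read_camera("side")
cv2.imwrite("pics/side13.png",cv2.resize(im[140:240,280:390,::-1],None,fx=6,fy=6,interpolation=2))
im=robot.read_camera("top")
cv2.imwrite("pics/top13.png",cv2.resize(im[165:260,265:420,::-1],None,fx=5,fy=5,interpolation=2))
E
```

```text
time: 16.55
tool_pos: [0.5685, -0.0709, 0.0419]
tool_rot: [3.139, -0.002, 1.569]
contact_force: [-5.2, 1.9, 5.1]
opening: 0.0119
t 16.55 pos [ 0.5685 -0.0709  0.0419] rot [ 3.139e+00 -2.000e-03  1.569e+00] F [-5.2  1.9  5.1] T [0.35 0.92 0.02] open 0.0119 q [-0.26  0.6   1.59  0.    0.94 -0.26]
```

View pics/side13.png

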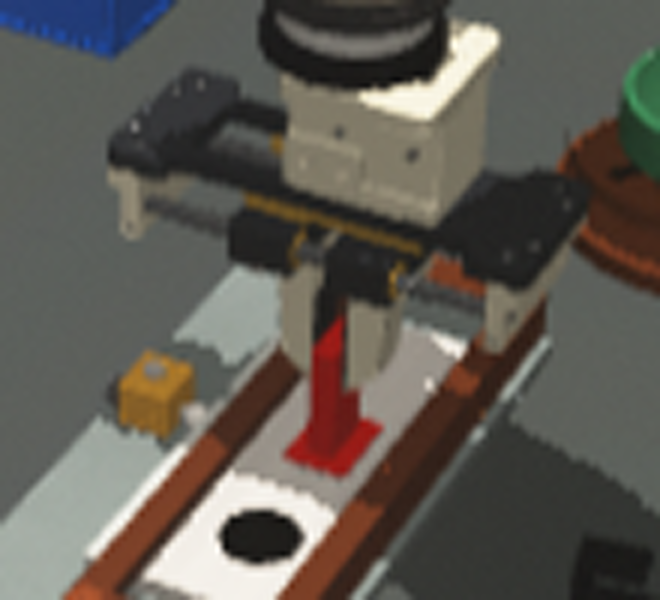

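View pics/top13.png

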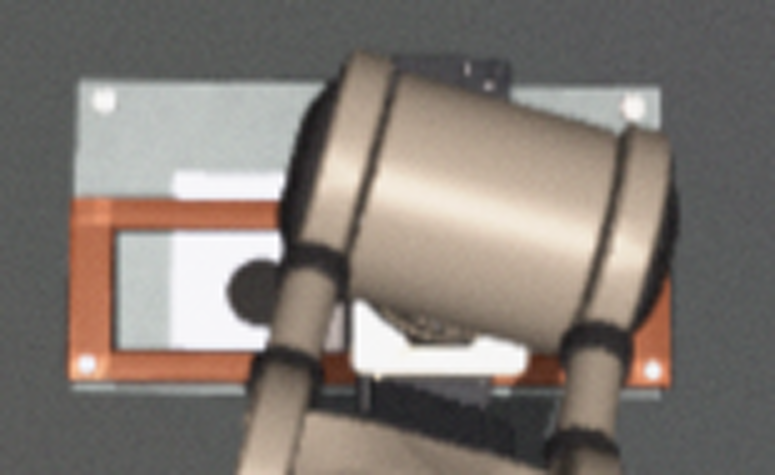

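The slide's edge moved 61 mm with the TCP's 61.7 mm, so no slip. About 16 mm is left, so I take 11 mm, then small steps watching Fy.

```bash
python3 -m creep '[[[0.4,-0.05,-0.05,0,0,0,-1],[0.8,-0.05,-0.05,0,0,0,-1],[1.1,-0.05,-0.05,0,0,0,-1],[1.1,-0.05,-0.05,0,0,0,-1],[1.1,-0.05,-0.05,0,0,0,-1]]]'
python3 - <<'E'
from h import *
st()
im=robot.read_camera("side")
cv2.imwrite("pics/side14.png",cv2.resize(im[180:240,285:345,::-1],None,fx=10,fy=10,interpolation=2))
E
```

```text
time: 17.15
tool_pos: [0.5684, -0.0594, 0.042]
tool_rot: [3.138, -0.003, 1.568]
contact_force: [5.5, 3.7, -10.1]
opening: 0.012
t 17.15 pos [ 0.5684 -0.0594  0.042 ] rot [ 3.138e+00 -3.000e-03  1.568e+00] F [  5.5   3.7 -10.1] T [ 0.32 -0.73  0.03] open 0.012 q [-0.24  0.6   1.6   0.    0.94 -0.24]
```

View pics/side14.png

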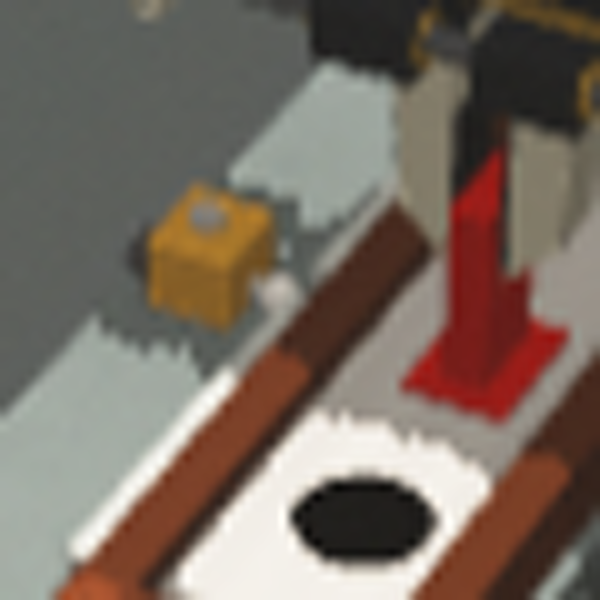

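```bash
python3 -m creep '[[[0.15,-0.03,0.03,0,0,0,-1],[0.15,-0.03,0.03,0,0,0,-1]]]' && python3 -m creep '[[[0.1,0,0,0,0,0,-1],[0.1,0,0,0,0,0,-1]]]' && python3 -m creep '[[[0.1,0,0,0,0,0,-1],[0.1,0,0,0,0,0,-1]]]'
```

```text
time: 17.4
tool_pos: [0.5684, -0.0574, 0.0419]
tool_rot: [3.138, -0.004, 1.568]
contact_force: [3.3, 2.7, -3.1]
opening: 0.0121
time: 17.6
tool_pos: [0.5685, -0.0558, 0.042]
tool_rot: [3.137, -0.005, 1.568]
contact_force: [3.8, 4.1, -4.2]
opening: 0.012
time: 17.8
tool_pos: [0.5685, -0.0549, 0.042]
tool_rot: [3.137, -0.004, 1.568]
contact_force: [3.3, 1.4, -5.0]
opening: 0.0118
```

```bash
python3 -m creep '[[[0.05,0,0,0,0,0,-1],[0.05,0,0,0,0,0,-1]]]'
python3 - <<'E'
from h import *
st()
im=robot.read_camera("side"); st()
cv2.imwrite("pics/side15.png",cv2.resize(im[180:240,285:345,::-1],None,fx=10,fy=10,interpolation=2))
im=robot.read_camera("top");st()
cv2.imwrite("pics/top15.png",cv2.resize(im[165:260,265:420,::-1],None,fx=5,fy=5,interpolation=2))
E
```

```text
time: 18.0
tool_pos: [0.5685, -0.0549, 0.042]
tool_rot: [3.138, -0.004, 1.568]
contact_force: [3.4, -1.7, -5.1]
opening: 0.0119
t 18.0 pos [ 0.5685 -0.0549  0.042 ] rot [ 3.138 -0.004  1.568] F [ 3.4 -1.7 -5.1] T [-0.4  -0.28  0.07] open 0.0119 q [-0.23  0.6   1.6   0.01  0.94 -0.23]
t 18.05 pos [ 0.5685 -0.0549  0.042 ] rot [ 3.137 -0.004  1.568] F [ 3.  -2.  -4.7] T [-0.47 -0.31  0.  ] open 0.0118 q [-0.23  0.6   1.6   0.01  0.94 -0.23]
t 18.1 pos [ 0.5685 -0.0549  0.042 ] rot [ 3.137 -0.004  1.568] F [ 3.2 -1.9 -5. ] T [-0.49 -0.3  -0.03] open 0.0118 q [-0.23  0.6   1.6   0.01  0.94 -0.23]
```

View pics/side15.png

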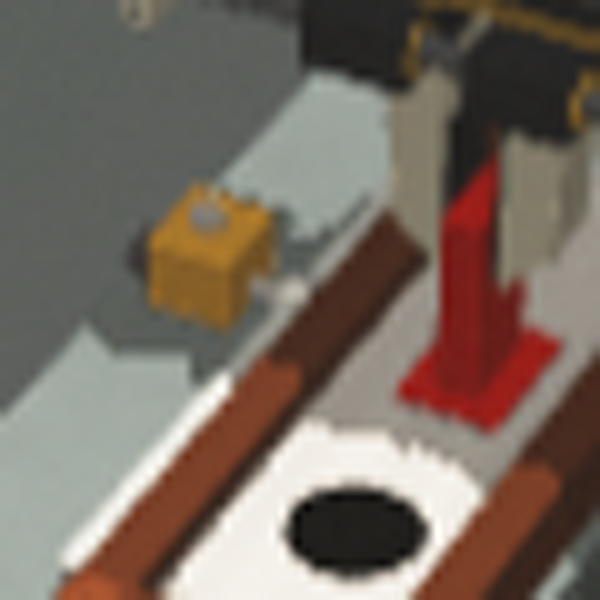

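View pics/top15.png

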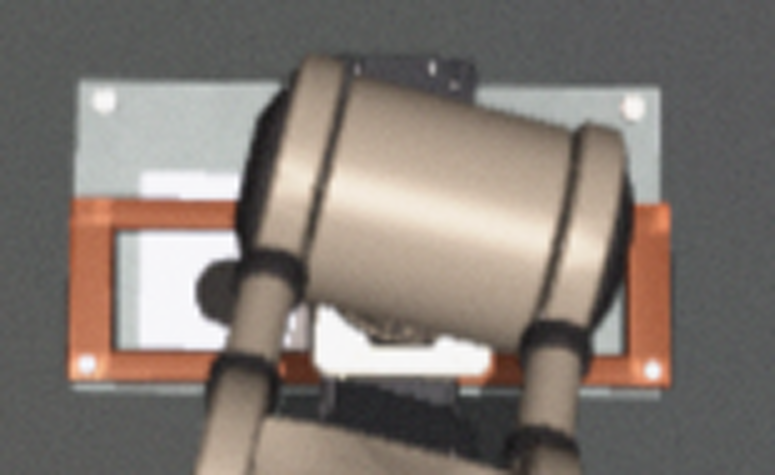

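The ball has moved out into the notch, from (275,290) to (290,290) in the zoom. Fy went +4 → +1.4 → -1.9 and the position stalled at -0.0549 despite a 0.5 mm push. Total travel is 77.7 mm by TCP and about 78 mm by the slide edge. I relax the push and recheck.

```bash
python3 -m creep '[[[0,-0.01,0.02,0,0,0,-1],[0,-0.01,0.02,0,0,0,-1],[0,-0.01,0.02,0,0,0,-1],[0,-0.01,0.02,0,0,0,-1],[0,-0.01,0.02,0,0,0,-1]]]' 15
python3 - <<'E'
from h import *
st()
im=robot.read_camera("side"); st()
cv2.imwrite("pics/side16.png",cv2.resize(im[160:400,210:400,::-1],None,fx=2.5,fy=2.5,interpolation=2))
cv2.imwrite("pics/side16z.png",cv2.resize(im[195:220,295:325,::-1],None,fx=20,fy=20,interpolation=2))
E
```

```text
time: 18.6
tool_pos: [0.5685, -0.0549, 0.042]
tool_rot: [3.137, -0.004, 1.568]
contact_force: [2.1, -1.5, -2.2]
opening: 0.0114
t 18.6 pos [ 0.5685 -0.0549  0.042 ] rot [ 3.137 -0.004  1.568] F [ 2.1 -1.5 -2.2] T [-0.25 -0.3  -0.03] open 0.0114 q [-0.23  0.6   1.6   0.01  0.94 -0.23]
t 18.65 pos [ 0.5685 -0.0549  0.0419] rot [ 3.137 -0.004  1.568] F [ 2.  -0.8 -2. ] T [-0.14 -0.25  0.03] open 0.0117 q [-0.23  0.6   1.6   0.01  0.94 -0.23]
```

View pics/side16.png

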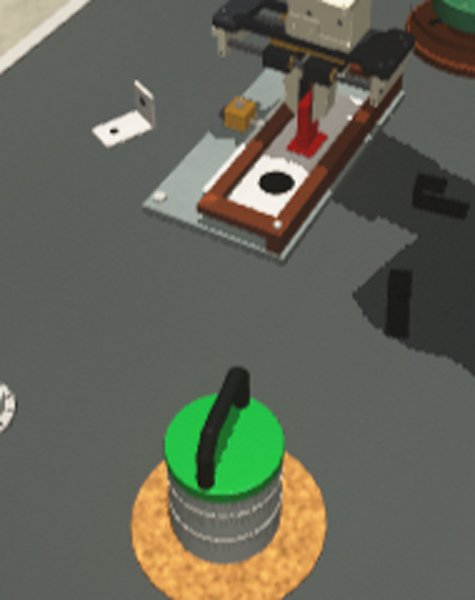

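View pics/side16z.png

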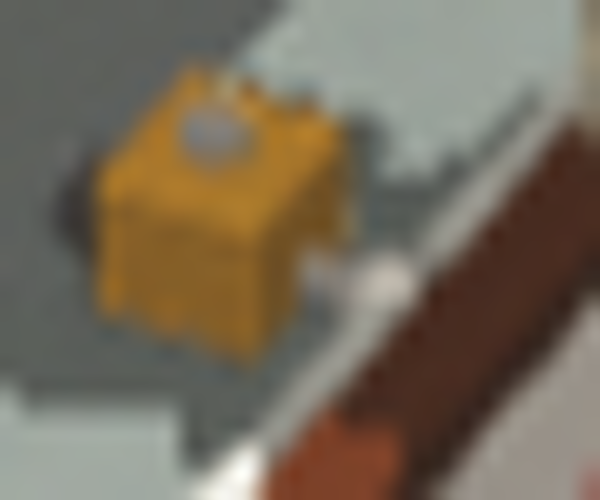

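The ball sits inside the slide's edge, in the notch, the tab is still pinched, the forces are small and the canister stands on the pad. I hand in.

```bash
python3 -c "
from h import *
st(); print(robot.hand_in())"
```

```text
t 18.65 pos [ 0.5685 -0.0549  0.0419] rot [ 3.137 -0.004  1.568] F [ 2.  -0.8 -2. ] T [-0.14 -0.25  0.03] open 0.0117 q [-0.23  0.6   1.6   0.01  0.94 -0.23]
the job is handed in; nothing more can be done
None
```

The canister stands upright on the cork pad and is released. The slide is at the notch with the tab still pinched, and I handed in at 18.65 s (limit 51 s).

- **Canister:** I lifted it off the gate by its handle and set it down within a few mm of the pad's centre. The last side picture shows cork visible around the base.
- **Slide:** I moved it 77.7 mm to the left; my measurements beforehand gave 77–78 mm. Fy on the gripper went from +4 N to about −1.7 N, and the tab stopped at y = −0.0549 when pushed another 0.5 mm. The side picture shows the ball out inside the slide's edge, in the notch. At hand-in the grip was on the tab (opening 11.7 mm) and each force component was 2 N or less.
- **What disagreed:** my first grasp of the handle closed on nothing. The pictures put the fingertips about 16 mm above the reported tool point, not 14 mm below it as given. I used that height from then on, and the second grasp held.
- **Not checked directly:** in the top picture the arm hid the ball and notch at the end, so the click rests on the side view, the force and the travel. I saw no bystander moved in the later pictures, but I did not measure them.

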